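Start the egg steamer: latch the lid, switch on, press cook

ROBOT

A 6-joint arm with a two-finger parallel gripper is mounted at the origin on a cart in front of the work surface, level with it; the furniture and walls round the work are solid. World frame = base frame: x ahead of the robot, y to its left, z up, the work surface at z = 0. Lengths are in m, angles in rad, forces in N, time in s.
With the tool pointing down it reaches from about 0.25 to 0.775 m from the base axis. Payload 4 kg.
Tool frame: the origin (TCP) lies at the very end of the fingers, on their centre line; the grasp point (between the pads) lies 19 mm behind it; z points along the fingers, y is the line along which they close (so a half turn about z gives the same grasp; the last joint's range is limited). The gripper opens to 94 mm and grips with 3 to 60 N. Pads are 16 mm wide; open, the fingers measure 119 mm over their backs; the gripper's body (75 mm by 177 mm) begins 78 mm behind the grasp point.
Start: joints at [1.108, 0.087, 1.371, -0, 1.684, -0.103], TCP at [0.194, 0.515, 0.178] pointing down, gripper open.
Joint ranges: [-3.1, 3.1], [-0.76, 2.03], [0.27, 2.55], [-1.08, 4.22], [0.17, 2.65], [-2.57, 2.57]. Speed limits (rad/s): [2.79, 2.79, 3.14, 3.14, 3.14, 3.14].

INTERFACE

Orientations are given as [roll, pitch, yaw] about the fixed x, y, z axes, in that order (R = Rz(yaw) Ry(pitch) Rx(roll)).
In Python, from bench import robot, vision gives the robot as it stands.
- The arm moves only by the shell command python3 -m crank 'ROWS'. ROWS is JSON, a list of rows, each a list of 3 entries, a list of its own where there are three numbers: the closure, from 0 (fully open) to 1 (shut), then the shift along the tool's x, y, z in m, then the turn, a rotation vector about the tool's x, y, z in degrees. A call has 1 to 8 rows; each row shifts and turns the commanded pose from where the row before left it, along the tool's axes as they then stand; what a row does not reach is not made up. A row lasts 1/10 s, in which the tool goes at most 50 mm and 8.59 degrees, less where a joint would pass 70% of its speed; a pose out of reach is approached as far as the arm can. A call with a gripper value outside its range is refused whole. The fingers move at their own pace and stop on an object; the grip force is fixed at half the most. Time passes only in rows, so rows that do not move let the fingers close. It gives the time, the measured TCP pose, the force, the opening and the grip force at its end, in the units of the state.
- robot.get_obs(): the state, without advancing time (a new reading comes with each control period).
- vision.snapshot(name): name is "scene" or "top" or "wrist"; returns a dict with "color" (480x640x3 uint8, red, green, blue), "z_map" (480x640 float32, m along the optical axis (not along the pixel's ray), 0 where there is no reading), "fx", "fy", "cx", "cy" (pixels), "R" (3x3) and "t" (3): a world point X has camera coordinates R X + t. Camera axes: x right, y down, z forward; pixel columns grow to the right and rows downward; lengths in m; the calibration is good to about 2 mm. A picture is of the moment at which its call begins.
- robot.close_job(): hands the job in; it is judged then, once.
The state is a dict: "time": time; "joint_positions": joint angles; "qvel": joint speeds; "joint_torque": joint torques, N m; "tool_pos": TCP position; "ee_rot": TCP orientation; "wrist_force": force on the tool from outside, world axes, zero at the start; "wrist_torque": the same for the moment, N m; "width": finger opening in m; "finger_force": force on a finger pad.
Only numpy, scipy, OpenCV 4.12 (cv2) and the standard library are available. Lean on these libraries where they do the work, as an engineer would, in place of code of your own. Each camera call takes 0.05 s, during which the arm holds its last target. There are 200 camera calls.

TASK

Set the white multi-cooker going with the eggs that are already in it, using closed fingers only: first push its open lid down by the front tab until it latches shut, then press the raised half of the black power rocker so that it snaps on, and last press the broad rectangular cook key down until it stays down. Keep to that order: with the lid open the steam would escape, and the cook key is meant for a cooker that is already on. Only press and push: lift nothing, do not shove the cooker about, leave the small round keep-warm key alone and the things standing around where they are.

Things in the scene. Friction and masses are not known exactly. Their poses are not given: they have to be found in the camera images.
- cooker: the white multi-cooker, about 2.6 kg, loose on rubber feet on the worktop. Origin: on the worktop under the centre of its round tub (200 mm across, rim 135 mm high); x points to its back, y to its left side (the robot's left at yaw 0), z up. A console sticks out in front of the tub from x = -100 to -201 mm. The shut lid is 166 mm high. Four eggs lie on a tray inside (fixed)
- panel (a point): centre of the console's flat control panel, at x = -150, z = 92 mm of the cooker (axes as the cooker's). The panel is 100 mm deep, 172 mm wide and slopes down to the front by 0.20 rad (102 mm high at its back, 82 mm at its front). In a row at x = -162 mm of the cooker: power rocker at y = +55 mm, cook key at y = 0, keep-warm key at y = -55 mm
- lid (a joint): lid angle in rad: 0 shut, 1.0 fully open, 0.45 to 0.85 at the start, held there by spring and friction; left unlatched below about 0.4 it rises again. In the last 0.09 rad a spring bolt in the console snaps over the hook under the tab; the lid then stays below 0.015. At the tab it takes about 3 N, about 8 N at the latch; a hard stop follows
- lid_press (a point): middle of the top of the ribbed push tab at the front of the lid (46 mm front to back, 58 mm wide). The lid's hinge line runs along the cooker's y at x = +100, z = 140 mm of the cooker; the point turns about it, 215 mm out and 9 mm above the lid's plane (lid shut: x = -115, z = 149 mm; the tab ends at x = -131). Axes: x to the hinge, z out of the lid's top
- rocker (a joint): power rocker in rad: 0 off, 0.32 on. Past half-way it snaps over by itself and stays. About 4 N on the middle of the raised half
- rocker_raised_half (a point): middle of the top of the half of the black rocker that stands up while off: the outer one, on the cooker's left (+y). Rocker 43 mm long (across the cooker) and 25 mm wide, each half about 21 mm long. This middle is 11 mm above the panel and goes down 4 mm when pressed; the half then lies parallel to the panel. Moves with the rocker
- cook_key (a joint): how far the cook key is pressed, in m: 0 up, 0.007 fully down. It takes about 5 N, snaps down past half-way and stays down by itself
- cook_key_top (a point): middle of the top of the white cook key, the broad rectangular key in the middle of the panel, 30 mm (x) by 40 mm (y), 10 mm proud of the panel when up, 3 mm when down; the point moves with it, its z axis is the panel's normal and the key travels along it
- warm_key (a joint): how far the small round keep-warm key is pressed, in m (0 to 0.004, springs back); not to be pressed
- warm_key_top (a point): middle of the top of the round white keep-warm key, 18 mm across, 6 mm proud of the panel
- spice_red: spice jar with a red cap, 45 mm across, 106 mm high, beside the cooker's tub, left or right; origin under its centre
- spice_black: spice jar with a black cap, 41 mm across, 105 mm high, on the other side of the cooker's tub; origin under its centre
- teaspoon: steel teaspoon, 137 x 28 x 13 mm, lying crosswise on the worktop's front strip, before the cooker; origin under its middle, x along it
- timer: white round wind-up kitchen timer, 64 mm across, 54 mm high, on the right front of the stove; origin under its centre
- honey_jar: jar with a red lid, 61 mm across, 86 mm high, on the stove's right side; origin under its centre
- tumbler: clear drinking glass, 81 mm across, 93 mm high, on the front of the stove; origin under its centre

How it is judged:
By the outcome, as a careful person would: the job done as asked, in the order asked, and still so for the second after the job is handed in, with the robot touching nothing.
It also fails if it takes over 56 s, if anything falls off the work surface, if the arm or the gripper's body presses on something with over 40 N, if the wrist force passes 120 N, or if a joint passes its speed limit or range.

## Working session

There is one attempt and no reset: what is moved stays moved. The work goes in short steps, Python scripts to look and compute and a shell command to move; the robot and the scene stay as the last step left them, time stands still between calls to the robot, and variables do not carry over. Pictures are saved under pics/ and viewed, at most 10 in all, crops included, and the job is handed in when it is done.

```bash
ls; mkdir -p pics; python3 - <<'E'
from bench import robot, vision
import cv2, numpy as np
print(robot.get_obs())
ims=[]
for n in ("scene","top"):
    s=vision.snapshot(n); np.savez("/tmp/"+n+".npz",**s)
    print(n,s["fx"],s["cx"],s["cy"],s["R"].tolist(),s["t"])
    cv2.imwrite(f"pics/{n}0.png",s["color"][:,:,::-1])
E
```

```text
pics
{'time': 0.0, 'joint_positions': array([ 1.10790172e+00,  8.79356110e-02,  1.37225032e+00, -4.60196664e-06,
        1.68361427e+00, -1.03093717e-01]), 'qvel': array([ 0.00109892,  0.00073325, -0.00021894,  0.00021929, -0.00108332,
        0.00021905]), 'joint_torque': array([-1.38598507e-04, -3.40169084e+01, -3.02433014e+01,  7.17063784e-02,
        3.29961092e-02, -2.06682139e-04]), 'tool_pos': array([0.19337327, 0.51422419, 0.17641686]), 'ee_rot': array([-3.13939635e+00, -2.22631939e-04,  2.78179100e+00]), 'wrist_force': array([ 0.20634263, -0.68345433,  0.30091458]), 'wrist_torque': array([ 0.01385401,  0.04734898, -0.0113438 ]), 'finger_force': 0.0, 'width': 0.09420655256977015}
scene 521.6217317969179 318.035073622332 244.0550229592774 [[0.5083977863790311, -0.8609671190407374, -0.01634964022826027], [-0.6047236576511543, -0.34344127194230456, -0.718580121213815], [0.6130587155256095, 0.3752115572011934, -0.6952519677503582]] [-0.30838889  0.41361642  0.99337701]
top 560.0528569920453 322.51068135982206 228.68444360644673 [[-0.009694225328928899, -0.9998164914728156, 0.01652287427359656], [-0.9976929788080036, 0.008560688032159787, -0.06734563577269655], [0.06719183010221275, -0.017137619420595173, -0.9975928828776346]] [-0.01087354  0.56897729  1.21665511]
```

View pics/scene0.png

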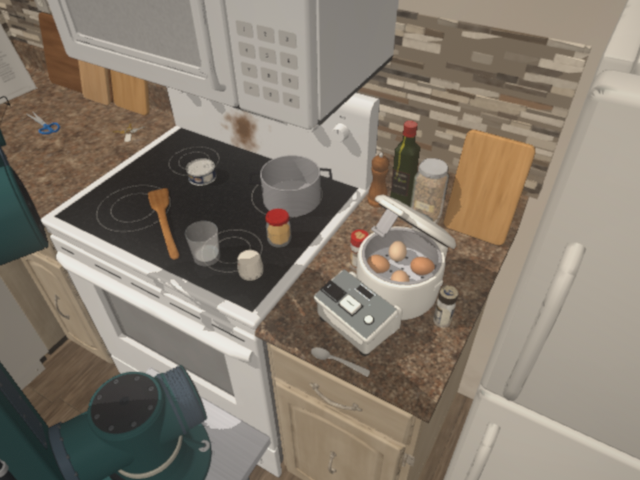

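View pics/top0.png

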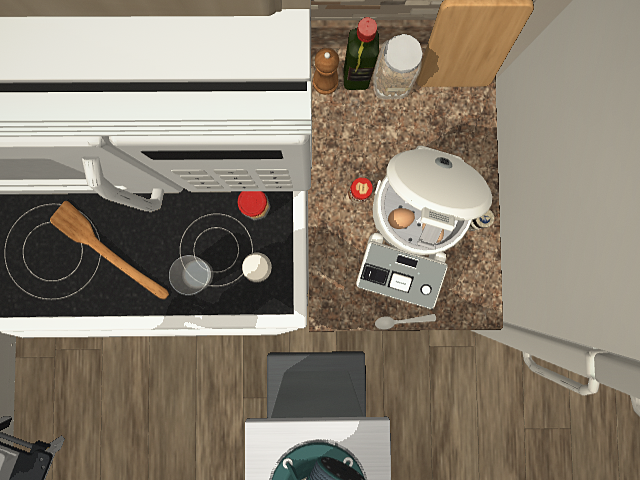

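The scene view shows the cooker at about (375,290), with its lid open and hinge at the back. In the top view the rocker is near (375,274), the cook key (401,282), the warm key (426,289) and the lid tab about (437,218).

```bash
python3 - <<'E'
import cv2, numpy as np
a=np.load("/tmp/top.npz")["color"][140:320,345:505]; b=np.load("/tmp/scene.npz")["color"][185:365,305:465]
c=np.hstack([cv2.resize(x,None,fx=2.5*1,fy=2.5,interpolation=cv2.INTER_CUBIC) for x in (a,b)])
cv2.imwrite("pics/crop0.png",c[:,:,::-1])
E
```

```text
(no output)
```

View pics/crop0.png

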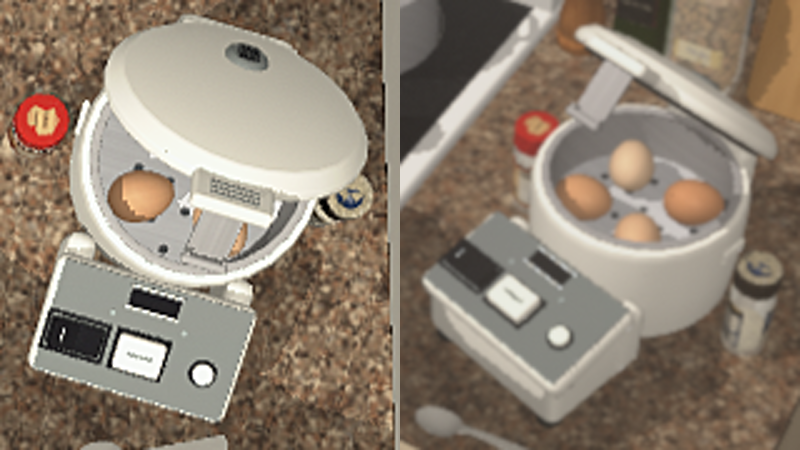

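The crop's left half (top view) shows the cook key at crop (138,355), warm key (203,374), rocker (74,335) and ribbed tab (235,190). The right half (scene view) shows them at (112,298), (158,336) and (65,265), x measured from that half's left edge. I'll triangulate these.

```bash
cat > h.py <<'E'
import numpy as np, cv2
from scipy.optimize import least_squares
from scipy.spatial.transform import Rotation as Ro
def ray(s,u,v):
    R,t=s["R"],s["t"]; d=R.T@np.array([(u-s["cx"])/s["fx"],(v-s["cy"])/s["fy"],1.]); return -R.T@t,d
def onz(s,u,v,z):
    o,d=ray(s,u,v); return o+d*(z-o[2])/d[2]
def tri(rs):
    A=0;b=0
    for o,d in rs:
        d=d/np.linalg.norm(d);P=np.eye(3)-np.outer(d,d);A=A+P;b=b+P@o
    return np.linalg.solve(A,b)
def depth(s,u,v):
    o,d=ray(s,u,v); z=np.median(s["z_map"][int(v)-1:int(v)+2,int(u)-1:int(u)+2]); return o+d*z
E
python3 - <<'E'
from h import *
T=dict(np.load("/tmp/top.npz"));S=dict(np.load("/tmp/scene.npz"))
t=lambda u,v:(345+u/2.5-.3,140+v/2.5-.3); s=lambda u,v:(305+u/2.5-.3,185+v/2.5-.3)
np.set_printoptions(precision=4,suppress=True)
for n,a,b,h in [("cook",(138,355),(112,298),.0995),("warm",(203,374),(158,336),.0955),("rock",(74,335),(72,264),.098)]:
    print(n,tri([ray(T,*t(*a)),ray(S,*s(*b))]),onz(T,*t(*a),h),onz(S,*s(*b),h),depth(T,*t(*a)),depth(S,*s(*b)))
c=[(62,258),(255,308),(222,418),(30,368)]
P=np.array([onz(T,*t(*q),h) for q,h in zip(c,(.102,.102,.082,.082))]);print(P, np.linalg.norm(P-np.roll(P,1,0),axis=1))
y=(P[0]-P[1])+(P[3]-P[2]); print("yaw",np.arctan2(y[1],y[0])-np.pi/2)
print("panel",P.mean(0), "tab depth",depth(T,*t(235,190)),"tabcorners",[depth(T,*t(*q)) for q in [(205,185),(265,198),(235,183),(233,197)]])
# lid tab from depth: 
E
```

```text
cook [ 0.4526 -0.173   0.0955] [ 0.4529 -0.1727  0.0995] [ 0.4494 -0.1742  0.0995] [ 0.453  -0.1724  0.1012] [ 0.4502 -0.1738  0.0985]
warm [ 0.4363 -0.2264  0.0945] [ 0.4366 -0.2267  0.0955] [ 0.4351 -0.2262  0.0955] [ 0.4367 -0.2264  0.0969] [ 0.4357 -0.226   0.0948]
rock [ 0.4702 -0.1216  0.0934] [ 0.4698 -0.1204  0.098 ] [ 0.4673 -0.1242  0.098 ] [ 0.4698 -0.1202  0.0996] [ 0.4688 -0.1234  0.096 ]
[[ 0.5331 -0.1111  0.102 ]
 [ 0.4905 -0.2696  0.102 ]
 [ 0.3995 -0.2445  0.082 ]
 [ 0.4425 -0.085   0.082 ]] [0.0964 0.1641 0.0965 0.1652]
yaw -0.2632561181019948
panel [ 0.4664 -0.1775  0.092 ] tab depth [ 0.5705 -0.2104  0.3003] tabcorners [array([ 0.5739, -0.1895,  0.3023]), array([ 0.5649, -0.2312,  0.2992]), array([ 0.576 , -0.2122,  0.2928]), array([ 0.5651, -0.2073,  0.3076])]
```

```bash
cat >> h.py <<'E'
YAW=-0.28; ORG=np.array([.6085,-.2185,0])
def cook(x,y,z,org=None,yaw=None):
    yaw=YAW if yaw is None else yaw; org=ORG if org is None else org
    return org+Ro.from_euler('z',yaw).apply([x,y,z])
def rows(p,R,targets,yawt,n):
    "p,R start; list of waypoints, n rows each; turn spread over all rows -> rows in mm / deg (tool axes)"
    rz=(Ro.from_euler('xyz',[np.pi,0,yawt])); rv=(R.inv()*rz).as_rotvec(); N=sum(n); st=Ro.from_rotvec(rv/N); out=[]
    for t,k in zip(targets,n):
        for i in range(k):
            q=p+(np.array(t)-p)/(k-i); out.append((np.round(R.inv().apply(q-p)*1000).tolist(),np.round(np.degrees(rv/N),1).tolist())); p=q;R=R*st
    return out
E
python3 - <<'E'
from h import *
from bench import robot
o=robot.get_obs();R=Ro.from_euler('xyz',o["ee_rot"])
# tool y angle = yawt - pi/2 for roll pi ; want YAW  -> yawt = YAW+pi/2
print((np.degrees(o["ee_rot"])))
for r in rows(o["tool_pos"],R,[(.25,.45,.30),(.38,.15,.34),(.42,-.1,.34),(.50,-.20,.34)],YAW+np.pi/2,[4,8,6,3]): print(r)
E
```

```text
[-1.79885675e+02 -1.14509839e-02  1.59383771e+02]
([-19.0, -10.0, -31.0], [-0.0, 0.0, 4.1])
([-20.0, -9.0, -31.0], [-0.0, 0.0, 4.1])
([-20.0, -7.0, -31.0], [-0.0, 0.0, 4.1])
([-21.0, -6.0, -31.0], [-0.0, 0.0, 4.1])
([-36.0, -20.0, -5.0], [-0.0, 0.0, 4.1])
([-37.0, -18.0, -5.0], [-0.0, 0.0, 4.1])
([-38.0, -15.0, -5.0], [-0.0, 0.0, 4.1])
([-39.0, -12.0, -5.0], [-0.0, 0.0, 4.1])
([-40.0, -9.0, -5.0], [-0.0, 0.0, 4.1])
([-40.0, -7.0, -5.0], [-0.0, 0.0, 4.1])
([-41.0, -4.0, -5.0], [-0.0, 0.0, 4.1])
([-41.0, -1.0, -5.0], [-0.0, 0.0, 4.1])
([-41.0, -8.0, 0.0], [-0.0, 0.0, 4.1])
([-42.0, -5.0, 0.0], [-0.0, 0.0, 4.1])
([-42.0, -2.0, 0.0], [-0.0, 0.0, 4.1])
([-42.0, 1.0, 0.0], [-0.0, 0.0, 4.1])
([-42.0, 4.0, 0.0], [-0.0, 0.0, 4.1])
([-42.0, 7.0, 0.0], [-0.0, 0.0, 4.1])
([-31.0, 29.0, -0.0], [-0.0, 0.0, 4.1])
([-29.0, 31.0, -0.0], [-0.0, 0.0, 4.1])
([-27.0, 33.0, -0.0], [-0.0, 0.0, 4.1])
```

```bash
python3 -m crank '[[1,[-0.019,-0.010,-0.031],[0,0,4.1]],[1,[-0.020,-0.009,-0.031],[0,0,4.1]],[1,[-0.020,-0.007,-0.031],[0,0,4.1]],[1,[-0.021,-0.006,-0.031],[0,0,4.1]],[1,[-0.036,-0.020,-0.005],[0,0,4.1]],[1,[-0.037,-0.018,-0.005],[0,0,4.1]],[1,[-0.038,-0.015,-0.005],[0,0,4.1]]]'
python3 -m crank '[[1,[-0.039,-0.012,-0.005],[0,0,4.1]],[1,[-0.040,-0.009,-0.005],[0,0,4.1]],[1,[-0.040,-0.007,-0.005],[0,0,4.1]],[1,[-0.041,-0.004,-0.005],[0,0,4.1]],[1,[-0.041,-0.001,-0.005],[0,0,4.1]],[1,[-0.041,-0.008,0],[0,0,4.1]],[1,[-0.042,-0.005,0],[0,0,4.1]]]'
python3 -m crank '[[1,[-0.042,-0.002,0],[0,0,4.1]],[1,[-0.042,0.001,0],[0,0,4.1]],[1,[-0.042,0.004,0],[0,0,4.1]],[1,[-0.042,0.007,0],[0,0,4.1]],[1,[-0.031,0.029,0],[0,0,4.1]],[1,[-0.029,0.031,0],[0,0,4.1]],[1,[-0.027,0.033,0],[0,0,4.1]],[1,[0,0,0],[0,0,0]]]'
python3 - <<'E'
from h import *
from bench import robot,vision
o=robot.get_obs();print(o["tool_pos"],o["ee_rot"],o["width"],o["wrist_force"],o["time"])
ims=[]
for n in ("wrist","top"):
    s=vision.snapshot(n); np.savez(f"/tmp/{n}1.npz",**s); ims.append(s["color"])
c=np.hstack([cv2.resize(ims[0],(440,330)),cv2.resize(ims[1][140:320,345:505],(340,330))]) if 0 else cv2.resize(ims[0],(640,480))
cv2.imwrite("pics/wrist1.png",c[:,:,::-1])
E
```

```text
time: 0.8
tool_pos: [0.3, 0.3355, 0.3165]
ee_rot: [-3.141, 0.0, 2.279]
wrist_force: [0.5, -1.1, 0.3]
width: 0.0411
finger_force: 0.0
time: 1.5
tool_pos: [0.3937, 0.0642, 0.3412]
ee_rot: [-3.141, -0.0, 1.777]
wrist_force: [1.0, 0.4, -1.3]
width: 0.0005
finger_force: 0.0
time: 2.3
tool_pos: [0.5015, -0.2045, 0.3365]
ee_rot: [-3.134, -0.001, 1.274]
wrist_force: [0.3, 0.0, -0.5]
width: 0.0002
finger_force: 0.0
[ 0.50148062 -0.20451782  0.33646916] [-3.13428021e+00 -6.97412729e-04  1.27416026e+00] 0.00023755447470854272 [ 0.25608054  0.04158469 -0.49651772] 2.3
```

View pics/wrist1.png

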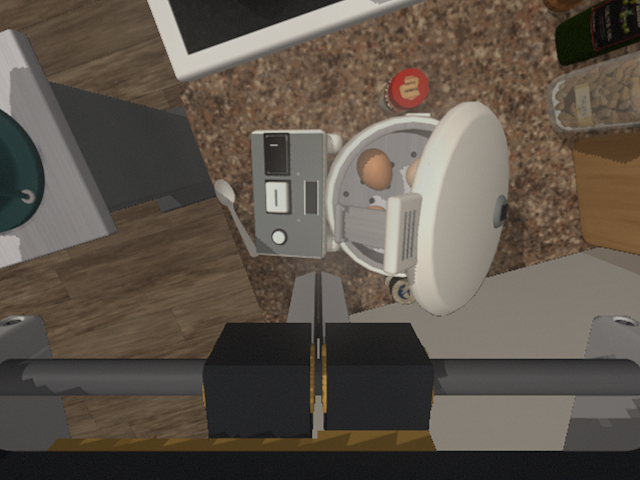

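The wrist view shows the cook key at (278,197), rocker (276,155), warm key (279,237), ribbed tab (408,232) and panel corners (252,131), (325,130), (327,257), (254,255). The closed fingers are at (318,275).

```bash
python3 - <<'E'
from h import *
np.set_printoptions(precision=4,suppress=True)
W=dict(np.load("/tmp/wrist1.npz"));T=dict(np.load("/tmp/top.npz"))
for n,q,h in [("cook",(278,197),.0995),("warm",(279,237),.0955),("rock",(276,155),.098)]: print(n,onz(W,*q,h),depth(W,*q))
P=np.array([onz(W,*q,h) for q,h in zip([(252,131),(325,130),(327,257),(254,255)],(.082,.102,.102,.082))])
print(P,np.linalg.norm(P-np.roll(P,1,0),axis=1),P.mean(0)); y=P[0]-P[3]+P[1]-P[2]; x=P[1]-P[0]+P[2]-P[3]
print("yaw",np.arctan2(y[1],y[0])-np.pi/2,np.arctan2(x[1],x[0]))
for q in [(408,220),(408,232),(408,245),(413,232),(402,232),(395,232),(390,232)]:
    d=depth(W,*q); print(q,d, Ro.from_euler('z',-YAW).apply(d-ORG))
E
```

```text
cook [ 0.4562 -0.1737  0.0995] [ 0.4562 -0.1737  0.0992]
warm [ 0.4394 -0.2261  0.0955] [ 0.4394 -0.2261  0.0955]
rock [ 0.4707 -0.1224  0.098 ] [ 0.4706 -0.1224  0.0971]
[[ 0.4486 -0.0844  0.082 ]
 [ 0.5389 -0.1118  0.102 ]
 [ 0.4943 -0.2703  0.102 ]
 [ 0.3943 -0.2436  0.082 ]] [0.1682 0.0964 0.1647 0.1055] [ 0.469  -0.1775  0.092 ]
yaw -0.3018016094697473 -0.27735884868964084
(408, 220) [ 0.5725 -0.1982  0.3026] [-0.0402  0.0095  0.3026]
(408, 232) [ 0.5704 -0.2068  0.3028] [-0.0398  0.0007  0.3028]
(408, 245) [ 0.5685 -0.2169  0.3014] [-0.0389 -0.0095  0.3014]
(413, 232) [ 0.575  -0.2096  0.2972] [-0.0346 -0.0007  0.2972]
(402, 232) [ 0.5653 -0.2038  0.3086] [-0.0456  0.0022  0.3086]
(395, 232) [ 0.5602 -0.2017  0.3109] [-0.051   0.0028  0.3109]
(390, 232) [ 0.5571 -0.2012  0.3092] [-0.0542  0.0024  0.3092]
```

```bash
sed -i 's/^YAW=.*/YAW=-0.29; ORG=np.array([.611,-.2205,0])/' h.py; cat >> h.py <<'E'
def tcpc(o): return Ro.from_euler('z',-YAW).apply(o["tool_pos"]-ORG)*1000
E
python3 - <<'E'
from h import *
from bench import robot
o=robot.get_obs(); print(tcpc(o).round(1))
for th in np.arange(.85,-.03,-.05):
    a=th+.042; print(round(th,2),round(100-215.2*np.cos(a)+8*min(1,max(th,0)/.2),1),round(140+215.2*np.sin(a),1))
E
```

```text
[-112.1  -13.3  339.7]
0.85 -27.1 307.5
0.8 -35.3 300.5
0.75 -43.2 293.2
0.7 -50.6 285.4
0.65 -57.7 277.3
0.6 -64.4 268.9
0.55 -70.6 260.1
0.5 -76.4 251.0
0.45 -81.7 241.7
0.4 -86.5 232.1
0.35 -90.9 222.2
0.3 -94.7 212.2
0.25 -98.1 201.9
0.2 -100.9 191.6
0.15 -105.2 181.1
0.1 -109.0 170.5
0.05 -112.3 159.8
-0.0 -115.0 149.0
```

```bash
python3 -m crank '[[1,[0.006,0.038,0],[0,0,0]],[1,[0.007,0.039,0],[0,0,0]],[1,[0,0,0.012],[0,0,0]],[1,[0,0,0.012],[0,0,0]],[1,[0,0,0],[0,0,0]],[1,[0,0,0],[0,0,0]]]'
python3 - <<'E'
from h import *
from bench import robot,vision
o=robot.get_obs();print(tcpc(o).round(1),o["wrist_force"])
a=vision.snapshot("wrist")["color"]; b=vision.snapshot("scene")["color"][150:330,320:480]
c=np.hstack([a[150:330,260:500],b]); cv2.imwrite("pics/w2.png",cv2.resize(c,None,fx=2,fy=2)[:,:,::-1])
E
```

```text
time: 3.0
tool_pos: [0.5768, -0.2094, 0.3189]
ee_rot: [3.14, -0.0, 1.28]
wrist_force: [-0.5, 0.4, 0.8]
width: 0.0002
finger_force: 0.0
[-36.    0.9 318.9] [-0.5327619   0.38517945  0.82004939]
```

View pics/w2.png

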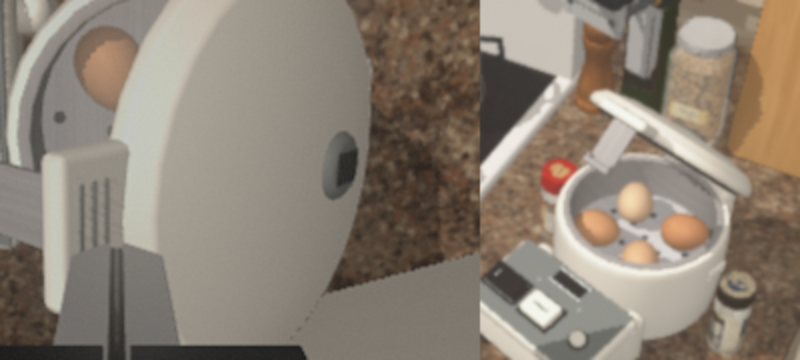

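The wrist crop shows the finger tip (75–165,250) over the ribbed tab (45–125,150–310). The scene crop shows the tip just above the tab. I'll push along the arc now.

```bash
python3 -m crank '[[1,[0,0,0.009],[0,0,0]],[1,[0,0,0.009],[0,0,0]],[1,[0,-0.008,0.0075],[0,0,0]],[1,[0,-0.0075,0.008],[0,0,0]],[1,[0,-0.007,0.008],[0,0,0]],[1,[0,0,0],[0,0,0]]]'; python3 - <<'E'
from h import *
from bench import robot,vision
o=robot.get_obs();print(tcpc(o).round(1),o["wrist_force"])
a=vision.snapshot("wrist")["color"]; b=vision.snapshot("scene")["color"][150:330,320:480]
c=np.hstack([a[150:330,260:500],b]); cv2.imwrite("pics/w3.png",cv2.resize(c,None,fx=2,fy=2)[:,:,::-1])
E
```

```text
time: 3.7
tool_pos: [0.5546, -0.2036, 0.2745]
ee_rot: [-3.139, -0.001, 1.279]
wrist_force: [-0.1, -0.4, -0.1]
width: 0.0004
finger_force: 0.0
[-58.8   0.  274.5] [-0.07803775 -0.35875992 -0.09591387]
```

View pics/w3.png

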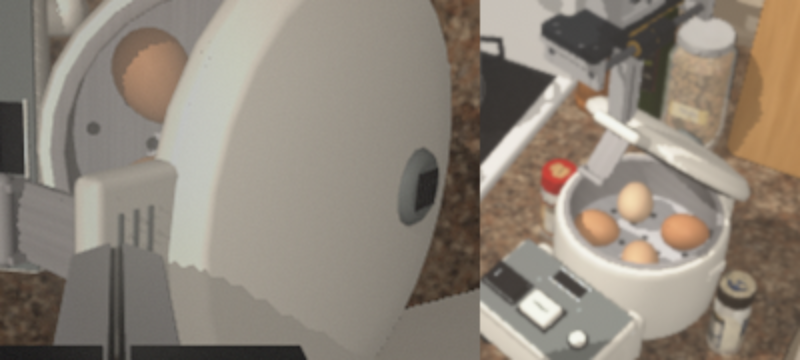

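The lid has followed: the tab's end in the scene crop went from (600,155) to about (600,178), with the fingers on it. I'll continue.

```bash
python3 -m crank '[[1,[0,-0.0065,0.0085],[0,0,0]],[1,[0,-0.006,0.009],[0,0,0]],[1,[0,-0.006,0.009],[0,0,0]],[1,[0,-0.0055,0.0095],[0,0,0]],[1,[0,-0.005,0.0095],[0,0,0]]]'
python3 -m crank '[[1,[0,-0.0045,0.010],[0,0,0]],[1,[0,-0.004,0.010],[0,0,0]],[1,[0,-0.0035,0.010],[0,0,0]],[1,[0,-0.003,0.0105],[0,0,0]],[1,[0,-0.003,0.0105],[0,0,0]]]'; python3 - <<'E'
from h import *
from bench import robot,vision
o=robot.get_obs();print(tcpc(o).round(1),o["wrist_force"])
a=vision.snapshot("wrist")["color"]; b=vision.snapshot("scene")["color"][150:330,320:480]
c=np.hstack([a[150:330,260:500],b]); cv2.imwrite("pics/w4.png",cv2.resize(c,None,fx=2,fy=2)[:,:,::-1])
E
```

```text
time: 4.3
tool_pos: [0.5285, -0.196, 0.2312]
ee_rot: [3.14, 0.0, 1.279]
wrist_force: [0.1, -0.6, 1.3]
width: 0.001
finger_force: 0.8
time: 4.8
tool_pos: [0.5106, -0.1905, 0.1789]
ee_rot: [3.142, -0.0, 1.279]
wrist_force: [0.1, 1.3, 2.3]
width: 0.0005
finger_force: 1.1
[-1.048e+02  1.000e-01  1.789e+02] [0.07706302 1.33353572 2.29135337]
```

View pics/w4.png

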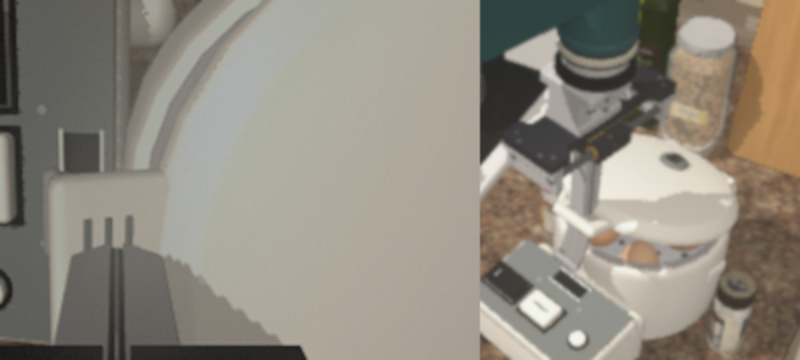

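The lid is nearly shut, with the fingers centred on the ribbed tab at (115,250). Next I'll push through the latch slowly.

```bash
python3 -m crank '[[1,[0,-0.003,0.007],[0,0,0]],[1,[0,-0.003,0.007],[0,0,0]],[1,[0,-0.002,0.005],[0,0,0]],[1,[0,-0.002,0.004],[0,0,0]],[1,[0,0,0.003],[0,0,0]],[1,[0,0,0.002],[0,0,0]]]'
python3 -m crank '[[1,[0,0,0.001],[0,0,0]],[1,[0,0,0.001],[0,0,0]]]'
```

```text
time: 5.5
tool_pos: [0.5003, -0.1874, 0.1512]
ee_rot: [-3.139, -0.0, 1.279]
wrist_force: [-1.2, -0.0, 3.5]
width: 0.0004
finger_force: 1.2
time: 5.7
tool_pos: [0.5008, -0.1875, 0.1494]
ee_rot: [-3.14, -0.0, 1.279]
wrist_force: [-1.6, 0.9, 2.1]
width: 0.0005
finger_force: 1.2
```

```bash
python3 -m crank '[[1,[0,0,0.001],[0,0,0]],[1,[0,0,0.001],[0,0,0]]]'
python3 -m crank '[[1,[0,0,0.001],[0,0,0]],[1,[0,0,0],[0,0,0]]]'
```

```text
time: 5.9
tool_pos: [0.5011, -0.1876, 0.1475]
ee_rot: [-3.141, -0.0, 1.279]
wrist_force: [-0.7, 0.7, 2.4]
width: 0.0007
finger_force: 1.2
time: 6.1
tool_pos: [0.5012, -0.1876, 0.1464]
ee_rot: [-3.141, -0.0, 1.279]
wrist_force: [-0.9, 0.4, 1.7]
width: 0.0003
finger_force: 0.7
```

```bash
python3 -m crank '[[1,[0,0,0.001],[0,0,0]],[1,[0,0,0.001],[0,0,0]],[1,[0,0,0],[0,0,0]]]'
python3 -m crank '[[1,[0,0,0.001],[0,0,0]],[1,[0,0,0.001],[0,0,0]],[1,[0,0,0],[0,0,0]]]'
python3 - <<'E'
from h import *
from bench import robot,vision
o=robot.get_obs();print(tcpc(o).round(1),o["wrist_force"])
a=vision.snapshot("wrist")["color"]; b=vision.snapshot("scene")["color"][150:330,320:480]
c=np.hstack([a[150:330,260:500],b]); cv2.imwrite("pics/w5.png",cv2.resize(c,None,fx=2,fy=2)[:,:,::-1])
E
```

```text
time: 6.4
tool_pos: [0.5012, -0.1876, 0.1444]
ee_rot: [-3.141, -0.0, 1.279]
wrist_force: [-0.7, 0.9, 1.1]
width: 0.0005
finger_force: 0.7
time: 6.7
tool_pos: [0.5012, -0.1876, 0.1423]
ee_rot: [-3.141, -0.0, 1.279]
wrist_force: [-0.9, 0.2, 1.5]
width: 0.0005
finger_force: 0.7
[-1.146e+02  1.000e-01  1.423e+02] [-0.90762722  0.15470368  1.48588149]
```

View pics/w5.png

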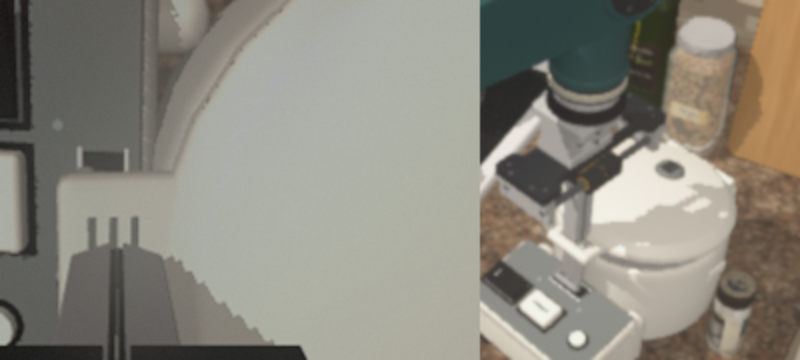

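```bash
python3 - <<'E'
from h import *
from bench import robot,vision
np.set_printoptions(precision=1,suppress=True)
W=vision.snapshot("wrist")
for q in [(292,245),(305,245),(320,245),(335,245),(292,265),(335,265),(355,230),(400,200),(460,200),(275,245),(264,240)]: print(q,Ro.from_euler('z',-YAW).apply(depth(W,*q)-ORG)*1000)
E
```

```text
(292, 245) [-127.4   24.9  168.7]
(305, 245) [-120.2   25.   169.3]
(320, 245) [-112.    24.8  168.7]
(335, 245) [-103.7   24.6  168. ]
(292, 265) [-127.5   13.7  170.2]
(335, 265) [-103.5   13.   168.1]
(355, 230) [-92.8  33.  167.6]
(400, 200) [-70.8  50.5 174.3]
(460, 200) [-40.5  50.6 175.9]
(275, 245) [-146.6    3.8   93.4]
(264, 240) [-153.8    9.8  100.9]
```

```bash
python3 - <<'E'
from h import *
from bench import robot,vision
np.set_printoptions(precision=0,suppress=True)
f=lambda d:Ro.from_euler('z',-YAW).apply(d-ORG)*1000
W=vision.snapshot("wrist");S=vision.snapshot("scene");T=vision.snapshot("top")
for q in [(310,272),(310,277),(310,285),(310,295),(326,277),(326,290)]: print("W",q,f(depth(W,*q)))
for v in range(240,300,4): print("S",v,[f(depth(S,u,v)).tolist() if 0 else f(depth(S,u,v)) for u in (355,362,367,372,378)])
for n,X in [("tcp",robot.get_obs()["tool_pos"])]:
  for s in (W,S,T):
    c=s["R"]@X+s["t"]; print(c[:2]/c[2]*s["fx"]+[s["cx"],s["cy"]])
E
```

```text
W (310, 272) [-118.   10.  170.]
W (310, 277) [-117.    9.  177.]
W (310, 285) [-117.    9.  189.]
W (310, 295) [-117.   10.  201.]
W (326, 277) [-109.    9.  177.]
W (326, 290) [-109.   10.  195.]
S 240 [array([-179.,  -19.,  311.]), array([-164.,  -24.,  304.]), array([-136.,  -12.,  277.]), array([-137.,  -25.,  287.]), array([-129.,  -34.,  288.])]
S 244 [array([-186.,  -26.,  310.]), array([-128.,    8.,  248.]), array([-150.,  -24.,  284.]), array([-140.,  -28.,  281.]), array([-128.,  -34.,  277.])]
S 248 [array([-194.,  -34.,  310.]), array([-166.,  -27.,  287.]), array([-129.,   -7.,  247.]), array([-117.,  -10.,  241.]), array([-58.,  22., 178.])]
S 252 [array([-195.,  -35.,  302.]), array([-127.,    7.,  224.]), array([-126.,   -5.,  233.]), array([-116.,  -10.,  229.]), array([-67.,  14., 178.])]
S 256 [array([-192.,  -33.,  288.]), array([-126.,    7.,  212.]), array([-126.,   -6.,  222.]), array([-115.,  -10.,  216.]), array([-75.,   6., 177.])]
S 260 [array([-193.,  -34.,  278.]), array([-125.,    7.,  199.]), array([-127.,   -8.,  211.]), array([-113.,   -9.,  203.]),
[... 752 characters left out ...]
 -28.,  169.]), array([-98., -18., 136.])]
S 284 [array([-118.,   30.,   99.]), array([-118.,    9.,  117.]), array([-118.,   -5.,  128.]), array([-115.,  -16.,  135.]), array([-99., -20., 125.])]
S 288 [array([-126.,   22.,   99.]), array([-124.,    4.,  112.]), array([-119.,   -7.,  118.]), array([-103.,   -7.,  105.]), array([-99., -21., 114.])]
S 292 [array([-133.,   16.,   96.]), array([-128.,   -0.,  106.]), array([-122.,  -10.,  109.]), array([-108.,  -13.,  100.]), array([-100.,  -23.,  102.])]
S 296 [array([-140.,    9.,   94.]), array([-132.,   -4.,   98.]), array([-129.,  -17.,  107.]), array([-117.,  -21.,  100.]), array([-108.,  -30.,  101.])]
[316. 271.]
[367. 278.]
[410. 258.]
```

```bash
python3 - <<'E'
from h import *
np.set_printoptions(precision=4,suppress=True)
W=dict(np.load("/tmp/wrist1.npz"))
for v in (268,270,272,274,277,285,295): print(v,depth(W,310,v),depth(W,326,v))
X=np.array([.5015,-.2045,.3397]);c=W["R"]@X+W["t"]; print(c,c[:2]/c[2]*W["fx"]+[W["cx"],W["cy"]])
from bench import vision
W2=vision.snapshot("wrist"); print(W["R"]@W["t"]*0, -W["R"].T@W["t"], -W2["R"].T@W2["t"])
E
```

```text
268 [ 0.4539 -0.3122  0.0004] [ 0.4797 -0.3204 -0.0006]
270 [ 0.4528 -0.3159 -0.0003] [ 0.4788 -0.3236  0.0002]
272 [ 0.4518 -0.3192  0.0002] [ 0.4779 -0.3265  0.0016]
274 [ 0.5016 -0.1946  0.3676] [ 0.51   -0.1972  0.3674]
277 [ 0.5018 -0.1946  0.3724] [ 0.51   -0.1972  0.372 ]
285 [ 0.5021 -0.1948  0.3832] [ 0.5098 -0.1971  0.3833]
295 [ 0.5023 -0.1951  0.395 ] [ 0.5096 -0.1972  0.3953]
[-0.0014  0.0201  0.2157] [315.6761 272.6603]
[-0.  0. -0.] [ 0.526  -0.1335  0.5429] [ 0.524  -0.116   0.3488]
```

The fingers' real ends sit about 27 mm above the reported TCP, as wrist depth showed both in free space and now. The tab top is at z = 169 mm, so the lid is at about 0.09 rad, right at the start of the latch, and about 20 mm remain.

```bash
python3 -m crank '[[1,[0,0,0.003],[0,0,0]],[1,[0,0,0.003],[0,0,0]],[1,[0,0,0.003],[0,0,0]],[1,[0,0,0.002],[0,0,0]]]'
python3 -m crank '[[1,[0,0,0.002],[0,0,0]],[1,[0,0,0.002],[0,0,0]]]'
python3 -m crank '[[1,[0,0,0.002],[0,0,0]],[1,[0,0,0.001],[0,0,0]]]'
```

```text
time: 7.45
tool_pos: [0.5006, -0.1875, 0.1328]
ee_rot: [-3.141, 0.0, 1.279]
wrist_force: [-4.7, 1.6, 8.4]
width: 0.0007
finger_force: 4.0
time: 7.65
tool_pos: [0.5011, -0.1876, 0.1281]
ee_rot: [3.141, 0.0, 1.279]
wrist_force: [-1.3, 1.0, 2.4]
width: 0.0004
finger_force: 1.1
time: 7.85
tool_pos: [0.5013, -0.1876, 0.1237]
ee_rot: [-3.141, -0.0, 1.279]
wrist_force: [0.5, -0.1, 0.2]
width: 0.0006
finger_force: 0.0
```

```bash
python3 -m crank '[[1,[0,0,0.001],[0,0,0]],[1,[0,0,0.001],[0,0,0]]]'
python3 -m crank '[[1,[0,0,0.001],[0,0,0]],[1,[0,0,0],[0,0,0]]]'
python3 - <<'E'
from h import *
from bench import robot,vision
np.set_printoptions(precision=1,suppress=True)
W=vision.snapshot("wrist")
for q in [(292,245),(335,245),(292,265),(335,265),(400,200),(460,200)]: print(q,Ro.from_euler('z',-YAW).apply(depth(W,*q)-ORG)*1000)
E
```

```text
time: 8.05
tool_pos: [0.5012, -0.1876, 0.1223]
ee_rot: [-3.141, -0.0, 1.279]
wrist_force: [-1.6, 0.6, 3.0]
width: 0.0006
finger_force: 1.3
time: 8.25
tool_pos: [0.5012, -0.1876, 0.1217]
ee_rot: [3.141, -0.0, 1.279]
wrist_force: [-0.7, 0.0, 1.1]
width: 0.0005
finger_force: 0.9
(292, 245) [-127.4   25.   148.4]
(335, 245) [-103.8   24.9  148.3]
(292, 265) [-127.7   13.4  148.4]
(335, 265) [-103.7   13.4  148.6]
(400, 200) [-71.7  51.  157.3]
(460, 200) [-43.1  51.5 161.4]
```

The lid is flat and shut: tab top at 148.4 mm, with the latch snap seen in the force. I'll lift off, tilt square to the panel, and look.

```bash
python3 -m crank '[[1,[0,0,-0.015],[0,0,0]],[1,[0,0,-0.040],[0,0,0]],[1,[0.030,-0.025,-0.03],[-5.75,0,0]],[1,[0.030,-0.025,0],[-5.75,0,0]],[1,[0,0,0],[0,0,0]],[1,[0,0,0],[0,0,0]]]'
python3 - <<'E'
from h import *
from bench import robot,vision
np.set_printoptions(precision=1,suppress=True)
o=robot.get_obs();print(tcpc(o))
W=vision.snapshot("wrist"); np.savez("/tmp/w6.npz",**W)
cv2.imwrite("pics/w6.png",W["color"][:,:,::-1])
T=vision.snapshot("top");np.savez("/tmp/t6.npz",**T)
for q in [(235,190),(400,170),(430,200)]:pass
E
```

```text
time: 8.9
tool_pos: [0.4699, -0.1151, 0.2053]
ee_rot: [2.938, 0.0, 1.28]
wrist_force: [-0.1, 0.2, -0.5]
width: 0.0005
finger_force: 0.0
[-165.4   60.7  205.3]
```

View pics/w6.png

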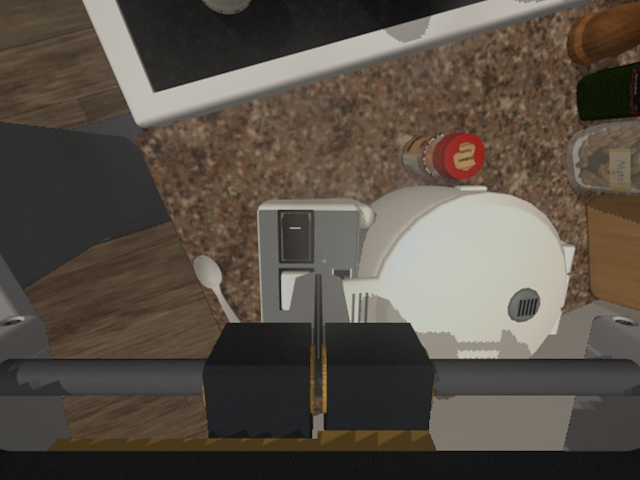

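The lid stays shut. The rocker spans (279–313, 210–263) with its outer half near (296,223), the cook key's left end is at about (295,285), and the panel's left edge runs from (260,209) to (358,211).

```bash
python3 - <<'E'
from h import *
np.set_printoptions(precision=1,suppress=True)
W=dict(np.load("/tmp/w6.npz"))
f=lambda q:Ro.from_euler('z',-YAW).apply(depth(W,*q)-ORG)*1000
for q in [(282,223),(296,216),(296,223),(296,235),(310,223),(296,245),(296,258),(296,280),(270,230),(270,300),(340,230),(340,255),(310,273),(310,280),(326,280),(291,280),(291,300),(263,212),(355,214)]: print(q,f(q))
E
```

```text
(282, 223) [-176.2   70.9   99.8]
(296, 216) [-161.6   75.    89.5]
(296, 223) [-163.5   70.9  102.2]
(296, 235) [-163.2   58.5   98.6]
(310, 223) [-148.7   68.3   93.1]
(296, 245) [-163.    48.    96.1]
(296, 258) [-163.3   35.2   97. ]
(296, 280) [-183.5   70.2  242. ]
(270, 230) [-186.5   61.1   83.9]
(270, 300) [-189.1  -12.4   83.8]
(340, 230) [-119.9   61.1   97.5]
(340, 255) [-119.5   35.7   97.8]
(310, 273) [-174.4   70.2  233.2]
(310, 280) [-176.4   70.3  243.8]
(326, 280) [-168.1   70.2  245.2]
(291, 280) [-168.8   13.3   98. ]
(291, 300) [-189.1   69.8  265.1]
(263, 212) [-192.4   78.9   83.1]
(355, 214) [-106.1   76.8  100.3]
```

```bash
python3 -m crank '[[1,[0.005,-0.020,0.02],[0,0,0]],[1,[0,0,0.035],[0,0,0]],[1,[0,0,0.035],[0,0,0]],[1,[0,0,0.025],[0,0,0]],[1,[0,0,0],[0,0,0]],[1,[0,0,0],[0,0,0]]]'
python3 - <<'E'
from h import *
from bench import robot,vision
np.set_printoptions(precision=1,suppress=True)
o=robot.get_obs();p=tcpc(o);print(p,"tip",p-27*np.array([.199,0,-.98]))
W=vision.snapshot("wrist");f=lambda q:Ro.from_euler('z',-YAW).apply(depth(W,*q)-ORG)*1000
for q in [(305,273),(310,275),(326,275),(331,273)]: print(q,f(q))
E
```

```text
time: 9.6
tool_pos: [0.4763, -0.1129, 0.0876]
ee_rot: [2.942, -0.0, 1.278]
wrist_force: [-0.1, -0.7, 0.3]
width: 0.0007
finger_force: 0.0
[-159.8   64.6   87.6] tip [-165.2   64.6  114.1]
(305, 273) [-169.    68.6  100.5]
(310, 275) [-169.1   73.9  118.2]
(326, 275) [-160.5   73.8  119.6]
(331, 273) [-153.6   68.4  103. ]
```

```bash
python3 -m crank '[[1,[0.001,-0.001,0.006],[0,0,0]],[1,[0,0,0.006],[0,0,0]],[1,[0,0,0.0015],[0,0,0]],[1,[0,0,0.0015],[0,0,0]]]'
python3 -m crank '[[1,[0,0,0.0015],[0,0,0]],[1,[0,0,0.001],[0,0,0]]]'
python3 -m crank '[[1,[0,0,0.001],[0,0,0]]]'
```

```text
time: 10.05
tool_pos: [0.4779, -0.1116, 0.073]
ee_rot: [2.94, -0.0, 1.279]
wrist_force: [0.6, 0.1, 0.7]
width: 0.0005
finger_force: 0.1
time: 10.25
tool_pos: [0.4778, -0.1117, 0.07]
ee_rot: [2.941, 0.0, 1.279]
wrist_force: [-3.4, 1.4, 6.4]
width: 0.0007
finger_force: 3.6
time: 10.35
tool_pos: [0.4778, -0.1118, 0.0699]
ee_rot: [2.942, 0.0, 1.279]
wrist_force: [-6.5, 2.6, 10.6]
width: 0.0005
finger_force: 5.6
```

```bash
python3 -m crank '[[1,[0,0,0.0005],[0,0,0]],[1,[0,0,-0.010],[0,0,0]],[1,[0,0,-0.03],[0,0,0]],[1,[0,0,-0.04],[0,0,0]],[1,[-0.025,0,-0.025],[0,0,0]],[1,[0,0,0],[0,0,0]],[1,[0,0,0],[0,0,0]]]'
python3 - <<'E'
from h import *
from bench import robot,vision
np.set_printoptions(precision=1,suppress=True)
o=robot.get_obs();p=tcpc(o);print(p,"tip",p-27*np.array([.199,0,-.98]))
T=vision.snapshot("top");S=vision.snapshot("scene");W=vision.snapshot("wrist")
def pr(s,P):
    X=cook(*(np.array(P)/1000)); c=s["R"]@X+s["t"]; return c[:2]/c[2]*s["fx"]+[s["cx"],s["cy"]]
for n,s in (("W",W),("S",S)):
  f=lambda q:Ro.from_euler('z',-YAW).apply(depth(s,*q)-ORG)*1000
  for y in (75,72,70,65,60,55,50,45,40,36,12,-5,0,-55): print(n,y,f(pr(s,(-163,y,98))))
E
```

```text
time: 11.05
tool_pos: [0.4512, -0.1299, 0.1717]
ee_rot: [2.94, -0.0, 1.278]
wrist_force: [-1.4, 0.4, 0.4]
width: 0.0001
finger_force: 0.0
[-179.1   41.1  171.7] tip [-184.4   41.1  198.2]
W 75 [-162.6   74.7   95.9]
W 72 [-162.6   71.7   96.2]
W 70 [-162.7   69.8   96.6]
W 65 [-162.7   64.7   96.4]
W 60 [-162.7   59.7   96.4]
W 55 [-162.9   54.8   97.3]
W 50 [-163.1   50.1   98.6]
W 45 [-163.4   45.5  100. ]
W 40 [-163.6   40.9  101. ]
W 36 [-163.9   37.4  102.6]
W 12 [-163.3   12.6   99.6]
W -5 [-188.3   49.5  220.7]
W 0 [-187.    49.6  214.5]
W -55 [-197.3   49.2  264.2]
S 75 [-102.2  139.7   -2.1]
S 72 [-159.8   75.4   92.7]
S 70 [-162.1   70.9   96.6]
S 65 [-161.4   66.7   95.4]
S 60 [-162.3   60.8   96.8]
S 55 [-162.2   55.9   96.6]
S 50 [-162.7   50.3   97.5]
S 45 [-163.6   44.4   98.9]
S 40 [-165.3   37.7  101.7]
S 36 [-165.2   33.8  101.6]
S 12 [-163.4   11.6   98.6]
S -5 [-163.8   -5.8   99.4]
S 0 [-163.2   -0.2   98.3]
S -55 [-161.6  -53.9   95.7]
```

The rocker is on: the outer half lies flat at 96.4 mm and the inner half is raised. The cook key is next.

```bash
python3 -m crank '[[1,[-0.041,0,0],[0,0,0]],[1,[0,0,0.035],[0,0,0]],[1,[0,0,0.03],[0,0,0]],[1,[0,0,0.02],[0,0,0]],[1,[0,0,0],[0,0,0]],[1,[0,0,0],[0,0,0]]]'
python3 - <<'E'
from h import *
from bench import robot
np.set_printoptions(precision=1,suppress=True)
o=robot.get_obs();p=tcpc(o);print(p,"tip",p-27*np.array([.199,0,-.98]))
E
```

```text
time: 11.8
tool_pos: [0.4551, -0.1732, 0.0871]
ee_rot: [2.943, -0.001, 1.28]
wrist_force: [-1.1, 0.1, -0.3]
width: 0.0007
finger_force: 0.0
[-163.     0.8   87.1] tip [-168.3    0.8  113.6]
```

Contact should come after about 14.5 mm, with 7 mm of key travel.

```bash
python3 -m crank '[[1,[-0.001,0.001,0.007],[0,0,0]],[1,[0,0,0.006],[0,0,0]],[1,[0,0,0.0015],[0,0,0]],[1,[0,0,0.0015],[0,0,0]],[1,[0,0,0.0015],[0,0,0]]]'
python3 -m crank '[[1,[0,0,0.0015],[0,0,0]],[1,[0,0,0.0015],[0,0,0]]]'
python3 -m crank '[[1,[0,0,0.001],[0,0,0]],[1,[0,0,0.001],[0,0,0]]]'
```

```text
time: 12.3
tool_pos: [0.4595, -0.1762, 0.072]
ee_rot: [2.941, 0.0, 1.279]
wrist_force: [-2.3, 0.5, 3.4]
width: 0.0007
finger_force: 1.9
time: 12.5
tool_pos: [0.4603, -0.1765, 0.0684]
ee_rot: [2.94, 0.0, 1.279]
wrist_force: [0.4, -0.4, -0.6]
width: 0.0006
finger_force: 0.0
time: 12.7
tool_pos: [0.4605, -0.1764, 0.066]
ee_rot: [2.941, -0.0, 1.279]
wrist_force: [0.5, -0.7, 0.8]
width: 0.0009
finger_force: 0.5
```

```bash
python3 -m crank '[[1,[0,0,0.001],[0,0,0]],[1,[0,0,-0.010],[0,0,0]],[1,[0,0,-0.03],[0,0,0]],[1,[0,-0.02,-0.04],[0,0,0]],[1,[0.0,-0.04,-0.025],[0,0,0]],[1,[0,-0.04,-0.02],[0,0,0]],[1,[0,0,0],[0,0,0]],[1,[0,0,0],[0,0,0]]]'
python3 - <<'E'
from h import *
from bench import robot,vision
np.set_printoptions(precision=1,suppress=True)
print(tcpc(robot.get_obs()))
S=vision.snapshot("scene");T=vision.snapshot("top");W=vision.snapshot("wrist")
def pr(s,P):
    X=cook(*(np.array(P)/1000)); c=s["R"]@X+s["t"]; return c[:2]/c[2]*s["fx"]+[s["cx"],s["cy"]]
for n,s in (("S",S),("W",W)):
  f=lambda q:Ro.from_euler('z',-YAW).apply(depth(s,*q)-ORG)*1000
  for P in [(-163,65,97),(-163,40,101),(-163,0,93),(-163,10,93),(-163,-10,93),(-163,-55,95),(-127,20,149),(-115,-20,149),(0,0,166)]:
    q=pr(s,P)
    if 2<q[0]<637 and 2<q[1]<477: print(n,P,f(q))
c=np.hstack([S["color"][150:390,290:490],T["color"][130:370,320:520]]); cv2.imwrite("pics/end.png",cv2.resize(c,None,fx=2,fy=2)[:,:,::-1])
E
```

```text
time: 13.5
tool_pos: [0.3432, -0.1415, 0.1692]
ee_rot: [2.937, 0.001, 1.278]
wrist_force: [0.1, -0.2, 0.7]
width: 0.0003
finger_force: 0.0
[-279.2   -0.9  169.2]
S (-163, 65, 97) [-162.6   65.4   96.4]
S (-163, 40, 101) [-161.8   41.2   99.1]
S (-163, 0, 93) [-162.5    0.5   92.1]
S (-163, 10, 93) [-162.7   10.3   92.4]
S (-163, -10, 93) [-162.3   -9.4   91.9]
S (-163, -55, 95) [-163.3  -55.2   95.4]
S (-127, 20, 149) [-128.2   18.9  150.7]
S (-115, -20, 149) [-114.9  -20.   148.9]
S (0, 0, 166) [ -0.2  -0.2 166.3]
W (-163, 65, 97) [-163.1   65.    97.2]
W (-163, 40, 101) [-163.5   40.1  101.8]
W (-163, 0, 93) [-163.    -0.    92.9]
W (-163, 10, 93) [-162.6    9.8   92.3]
W (-163, -10, 93) [-162.7  -10.1   92.5]
W (-163, -55, 95) [-163.5  -54.6   96. ]
W (-127, 20, 149) [-127.5   20.1  149.6]
W (-115, -20, 149) [-115.6  -19.7  149.6]
```

View pics/end.png

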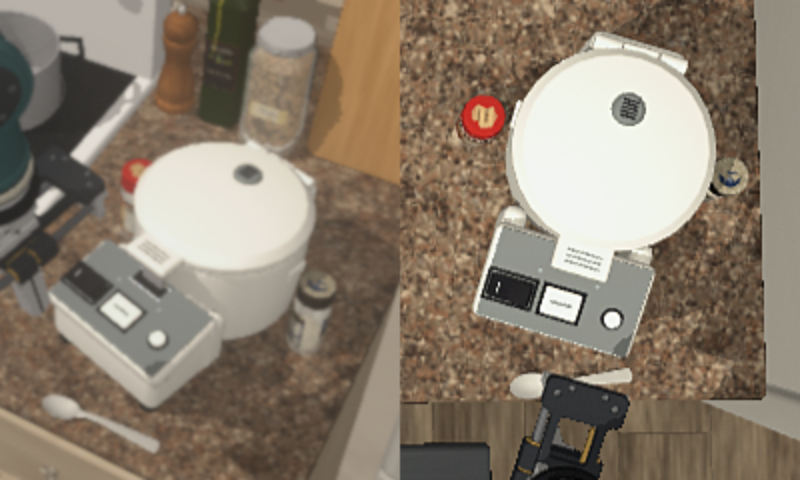

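The picture shows the lid shut, with the tab at (585,258), the rocker on at (510,288), the cook key down at (560,303), and the jars and spoon undisturbed. I'll hand it in.

```bash
python3 -c "
from bench import robot
print(robot.close_job())"
```

```text
the job is handed in; nothing more can be done
None
```

The cooker is set going and the job is handed in: I latched the lid shut, then snapped the power rocker on, then pressed the cook key until it stayed down, and the cooker, keep-warm key, spice jars and spoon show no sign of having moved.

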